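# Seat the two vent plugs and check that they rock free

### The arm

A 7-joint arm with a two-finger parallel gripper is mounted at the origin on the work surface; the furniture and walls round the work are solid. World frame = base frame: x ahead of the robot, y to its left, z up, the work surface at z = 0. Lengths are in m, angles in rad, forces in N, time in s.
With the tool pointing down it reaches from about 0.425 to 0.825 m from the base axis. Payload 3.6 kg.
Tool frame: the origin (TCP) lies where the fingers leave the gripper's body, on its centre line; the fingertips stand 73 mm ahead of it and the grasp point (between the pads) lies 54 mm ahead of it; z points along the fingers, y is the line along which they close (so a half turn about z gives the same grasp; the last joint's range is limited). The gripper opens to 85 mm and grips with 20 to 120 N. Pads are 22 mm wide; open, the fingers measure 114 mm over their backs; the gripper's body (76 mm by 85 mm) begins 54 mm behind the grasp point. The pads swing forward as they close: fully open they stand 13 mm farther back than shut.
Start: joints at [-0.026, 0.615, -0.013, 1.423, 0.008, 1.103, -0.04], TCP at [0.65, 0, 0.304] pointing down, gripper open.
Joint ranges: [-3.12, 3.12], [-0.3, 2.06], [-1.34, 1.32], [0.26, 2.42], [-1.36, 4.5], [0.01, 1.98], [-2.84, 2.84]. Speed limits (rad/s): [2.79, 2.79, 3.14, 3.14, 3.14, 3.14, 3.14].

### API

Orientations are given as a unit quaternion [x, y, z, w].
In Python, from station import arm, snapshot, camera_info, ticket gives the robot as it stands. Calls block until the motion is done:
- arm.movep(position, orientation): joint-space move of the TCP to a pose.
- arm.line_to(position, velocity=0.15, ori=None): straight line of the TCP; ori=None keeps the orientation; velocity is the mean speed in m/s.
- arm.move_j(angles): joint-space move.
- arm.move_gripper(opening, effort=None): opening from 0.0 (shut) to 1.0 (fully open); effort is the grip in N (None keeps the last); returns when the fingers have stopped.
- arm.pause(seconds).
- arm.ik(position, orientation): joint angles nearest the present ones, or None.
- snapshot(name): name is "scene" or "side" or "wrist"; returns the picture (400x640x3 uint8, blue, green, red); there is no depth.
- camera_info(name): a dict with "fx", "fy", "cx", "cy" (pixels), "dist_coeffs" ([k1, k2, p1, p2, k3] as OpenCV has them; the pictures are not rectified), "R" (3x3) and "t" (3): a world point X has camera coordinates R X + t; the wrist camera has in their place "T_tool_cam" (4x4, takes a point from camera to tool coordinates, whose origin is the TCP and whose axes are the flange's). Camera axes: x right, y down, z forward; pixel columns grow to the right and rows downward; lengths in m; the calibration is good to about 2 mm. A picture is of the moment at which its call begins: read the wrist's pose just before it. camera_info takes no time and is no camera call.
A pose or a line that the arm cannot do raises arm.MotionError and nothing moves.
- ticket.finish_job(): hands the job in; it is judged then, once.
Readings, each from a call of its own:
- arm.read_time(): time.
- arm.read_joint_positions(): joint angles.
- arm.read_dq(): joint speeds.
- arm.read_effort(): joint torques, N m.
- arm.read_tool_pos(): TCP position.
- arm.read_eef_rot(): TCP orientation.
- arm.read_ft_force(): force on the tool from outside, world axes, zero at the start.
- arm.read_wrist_torque(): the same for the moment, N m.
- arm.read_opening(): opening from 0.0 (shut) to 1.0 (fully open).
- arm.read_finger_force(): force on a finger pad.
Only numpy, scipy, OpenCV 4.12 (cv2) and the standard library are available. Lean on these libraries where they do the work, as an engineer would, in place of code of your own. Each camera call takes 0.05 s, during which the arm holds its last target. There are 200 camera calls.

### The job

The small vent plug (brass, red knob) of the pressure-vessel lid was left in the wrong, wide seat: lift it out, lower it into the narrow seat, let go of it, and then check that it is not stuck by rocking its knob over by about ten degrees without taking it out, letting it settle fully home again. Only then take the large plug (steel, blue knob) from between the two vials, lower it into the emptied wide seat, let go of it and rock it in the same way. Finish with both plugs released, upright and fully home, do not drop them into their seats or tip them over, and leave the vials and the amber bottle standing where they are.

Things in the scene. Friction and masses are not known exactly. Their poses are not given: they have to be found in the camera images.
- head: Round grey lid of a small pressure vessel, fixed on the worktop, 180 mm across and 46 mm high; its origin is the centre of its underside, z up. It carries the wide seat at its +x side and the narrow seat at its -x side (42 mm off centre each), a dial gauge at +y and a low handle (22 mm high, over the lid's top, 58 mm long along x) at y = -60 mm. It may stand at any yaw.
- wide_seat (a point): Centre of the mouth of the wide conical seat, z up. A steel boss 58 mm across and 34 mm high with a blue band, standing on the lid (mouth 80 mm above the worktop). The white PTFE-lined, slippery cup is 48 mm across at the mouth, narrows at 32 degrees from its axis over 25 mm of depth and ends in a short bore 17 mm across.
- narrow_seat (a point): Centre of the mouth of the narrow conical seat, z up. A steel boss 44 mm across and 34 mm high with a red band (mouth 80 mm above the worktop). The white PTFE-lined, slippery cup is 34 mm across at the mouth and narrows at 32 degrees from its axis over 18 mm of depth.
- gauge (a point): Centre of the dial of the pressure gauge on the lid: an upright disc 36 mm across and 14 mm thick (axis along the lid's y), its top 125 mm above the worktop, on a thin stem. An obstacle 70 mm from either seat.
- narrow_plug_center (a point): Centre, half-way up, of the small loose brass plug (68 mm tall), z along its axis towards the red knob. The knob's middle, where to grasp, is 21 mm above this point. Fully home in its own seat this point is 18.1 mm above the seat's mouth. At the start it stands upright in the wide seat, 11 mm deeper than it would sit in its own.
- wide_plug_center (a point): Centre, half-way up, of the large loose steel plug (76 mm tall), z along its axis towards the blue knob. The knob's middle, where to grasp, is 24 mm above this point. Fully home in its own seat this point is 15.7 mm above the seat's mouth. At the start it stands upright on its foot on the worktop, a vial on either side.
- vial_white_center (a point): Centre, half-way up, of the loose vial with the white cap, 27 mm across, 60 mm tall, standing about 52 mm from the large plug. Leave it alone.
- vial_black_center (a point): Centre, half-way up, of the loose vial with the black cap, 27 mm across, 60 mm tall, standing about 52 mm from the large plug, on the side opposite the other vial. Leave it alone.
- reagent_bottle_center (a point): Centre, half-way up, of the loose amber bottle with black cap, 52 mm across, 101 mm tall, standing on the worktop. Leave it alone.
- narrow_plug: The small plug, round, about 100 g; origin at its foot's centre, z up. Cone 14 mm across at the foot, 34 mm at 16 mm; shoulder 34 mm across to 22 mm; stem 15 mm across to 42 mm; red knob 26 mm across to 68 mm. Seated, it is held by its weight alone: about 1 N sideways at the knob tips it over the seat's rim, 7 mm of push giving some ten degrees, and it drops home when let back.
- wide_plug: The large plug, round, about 160 g; origin at its foot's centre, z up. Cone 20 mm across at the foot, 48 mm at 22.4 mm; shoulder 48 mm across to 28.4 mm; stem 18 mm across to 48.4 mm; blue knob 30 mm across to 76 mm. It rocks in its seat as the small plug does, at about 1 N.
There are look-alikes about, which are no part of the job. Of the things shaped like the wide_plug, the bare steel one is meant.

How it is judged:
By the outcome, as a careful person would: the job done as asked, in the order asked, and still so for the second after the job is handed in, with the robot touching nothing.
It also fails if it takes over 64 s, if anything falls off the work surface, if the arm or the gripper's body presses on something with over 40 N, if the wrist force passes 120 N, or if a joint passes its speed limit or range.

## Working session

There is one attempt and no reset: what is moved stays moved. The work goes in short steps, each a Python script; the robot and the scene stay as the last script left them, time stands still between calls to the robot, and variables do not carry over. Pictures are saved under pics/ and viewed, at most 10 in all, crops included, and the job is handed in when it is done.

```bash
mkdir -p pics; ls
python3 - <<'E'
from station import arm,snapshot,camera_info
import cv2,numpy as np
for n in("scene","side"):
    cv2.imwrite(f"pics/{n}0.png",snapshot(n)); c=camera_info(n); print(n,{k:np.round(v,3).tolist() for k,v in c.items()})
print(camera_info("wrist"),arm.read_eef_rot(),arm.read_time())
E
```

```text
pics
scene {'fx': 417.27, 'fy': 417.27, 'cx': 320.005, 'cy': 202.311, 'dist_coeffs': [-0.078, 0.0, 0.0, 0.0, 0.0], 'R': [[0.672, -0.74, 0.006], [-0.479, -0.442, -0.758], [0.564, 0.507, -0.652]], 't': [-0.157, 0.426, 0.499]}
side {'fx': 374.96, 'fy': 374.96, 'cx': 318.132, 'cy': 199.178, 'dist_coeffs': [-0.087, 0.0, 0.0, 0.0, 0.0], 'R': [[-0.005, 1.0, -0.018], [0.425, -0.014, -0.905], [-0.905, -0.012, -0.425]], 't': [-0.271, -0.117, 1.332]}
{'fx': 311.3927436485256, 'fy': 311.3927436485256, 'cx': 316.9677965083838, 'cy': 200.01141113529255, 'dist_coeffs': array([-0.01085038,  0.        ,  0.        ,  0.        ,  0.        ]), 'T_tool_cam': array([[ 1.10503133e-04, -9.55700708e-01, -2.94340184e-01,
         7.55621563e-02],
       [ 9.99999884e-01, -3.25638171e-05,  4.81158844e-04,
        -2.98709591e-04],
       [-4.69428688e-04, -2.94340203e-01,  9.55700593e-01,
        -6.96596058e-02],
       [ 0.00000000e+00,  0.00000000e+00,  0.00000000e+00,
         1.00000000e+00]])} [ 0.70708451  0.70712807 -0.00084034 -0.00082378] 0.1
```

View pics/scene0.png

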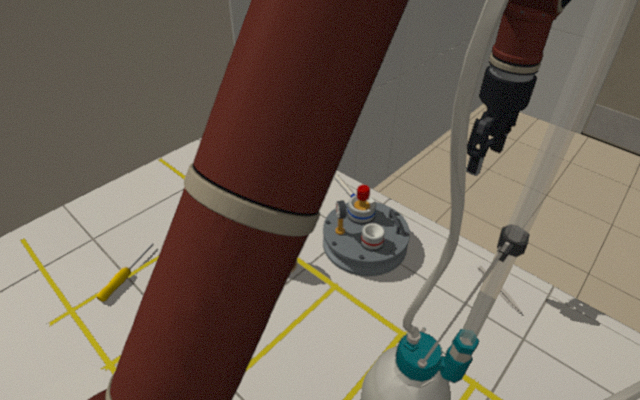

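View pics/side0.png

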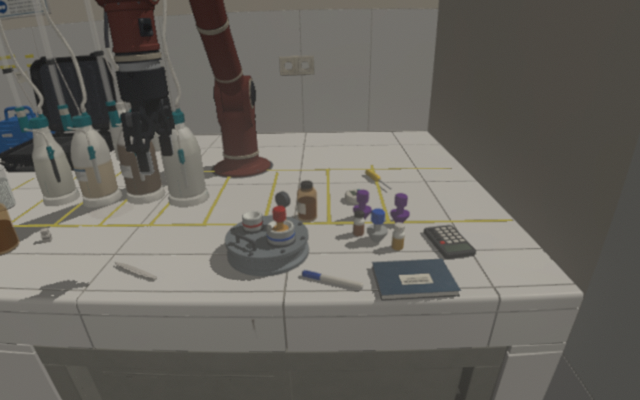

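The side view shows the lid at (268,243) with the narrow seat at (252,220), the red-knobbed plug at (280,220) and the gauge at (283,200). Candidates for the large plug are the blue knob at (378,222) and two purple-knobbed ones at (363,203) and (401,207). The blue one fits because it stands between two vials, at (359,222) and (398,237). I'll confirm that in a crop.

```bash
cat > h.py <<'E'
from station import arm,snapshot,camera_info,ticket
import cv2,numpy as np
from scipy.spatial.transform import Rotation as Ro
def ray(c,uv,R,t):
    K=np.array([[c["fx"],0,c["cx"]],[0,c["fy"],c["cy"]],[0,0,1]])
    p=cv2.undistortPoints(np.array([[uv]],float),K,np.array(c["dist_coeffs"]))[0,0]
    return -R.T@t, R.T@np.array([p[0],p[1],1])
def atz(name,uv,z,pose=None):
    c=camera_info(name)
    if pose is None: R,t=np.array(c["R"]),np.array(c["t"])
    else:
        T=np.eye(4);T[:3,:3]=Ro.from_quat(pose[1]).as_matrix();T[:3,3]=pose[0]
        M=np.linalg.inv(T@c["T_tool_cam"]);R,t=M[:3,:3],M[:3,3]
    o,d=ray(c,uv,R,t); return o+d*(z-o[2])/d[2]
def down(yaw):  # tool y axis (closing line) at angle yaw in world
    y=np.array([np.cos(yaw),np.sin(yaw),0]);z=np.array([0,0,-1.]);x=np.cross(y,z)
    return Ro.from_matrix(np.c_[x,y,z]).as_quat()
E
python3 - <<'E'
from h import *
im=cv2.imread("pics/side0.png")
cv2.imwrite("pics/side0c.png",cv2.resize(im[175:275,215:425],None,fx=3.8,fy=3.8,interpolation=cv2.INTER_CUBIC))
for n,uv,z in[("red",(280,213),.09),("narrow mouth",(252,217),.08),("blue",(378,216),.06),("vb",(359,217),.06),("vw",(399,230),.06),("bottle",(307,187),.1),("gauge",(283,199),.107)]: print(n,atz("side",uv,z).round(3))
E
```

```text
red [0.544 0.194 0.09 ]
narrow mouth [0.542 0.133 0.08 ]
blue [0.507 0.41  0.06 ]
vb [0.51  0.367 0.06 ]
vw [0.571 0.445 0.06 ]
bottle [0.429 0.248 0.1  ]
gauge [0.51  0.199 0.107]
```

View pics/side0c.png

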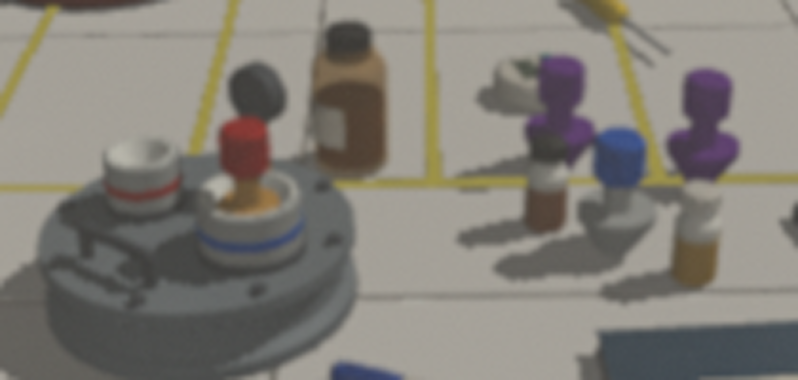

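The crop confirms it: the bare steel plug with the blue knob (crop 620,155) stands between the black-cap vial (547,180) and the white-cap vial (697,235). The purple ones are look-alikes. Next is a look from above.

Run:
```python
from h import *
q=down(0); print(arm.read_eef_rot(),q)
arm.movep([.56,.29,.34],q)
p=(arm.read_tool_pos(),arm.read_eef_rot()); im=snapshot("wrist")
cv2.imwrite("pics/w1.png",im); np.save("p1.npy",np.r_[p[0],p[1]]); print(p,arm.read_time(),arm.read_ft_force())
```

```text
[ 0.70708451  0.70712807 -0.00084034 -0.00082378] [0.70710678 0.70710678 0.         0.        ]
(array([0.56117224, 0.28757643, 0.33973567]), array([ 7.08348963e-01,  7.05861414e-01, -5.81911242e-04,  1.03538818e-03])) 1.3167 [0.71214947 0.05884234 0.8483899 ]
```

View pics/w1.png

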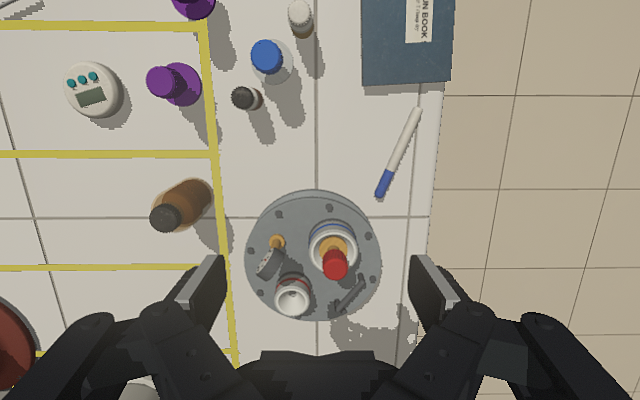

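The wrist view shows the lid at (313,255), the red knob at (335,265), the wide seat at (333,245), the narrow mouth at (292,296) and the gauge at (270,260). It also shows the blue knob at (267,56) and the vials at (243,97) and (300,15). I'll enlarge these for accuracy.

Run:
```python
import cv2,numpy as np
im=cv2.imread("pics/w1.png")
a=cv2.resize(im[180:330,235:395],(640,600),interpolation=cv2.INTER_CUBIC) 
cv2.imwrite("pics/w1c.png",a)
b=cv2.resize(im[0:120,220:340],(600,600),interpolation=cv2.INTER_CUBIC)
cv2.imwrite("pics/w1d.png",b)
```

```text
(no output)
```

View pics/w1c.png

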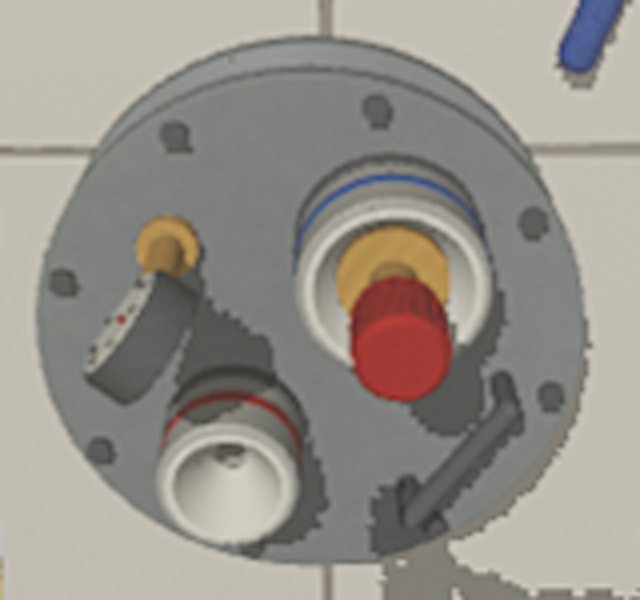

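View pics/w1d.png

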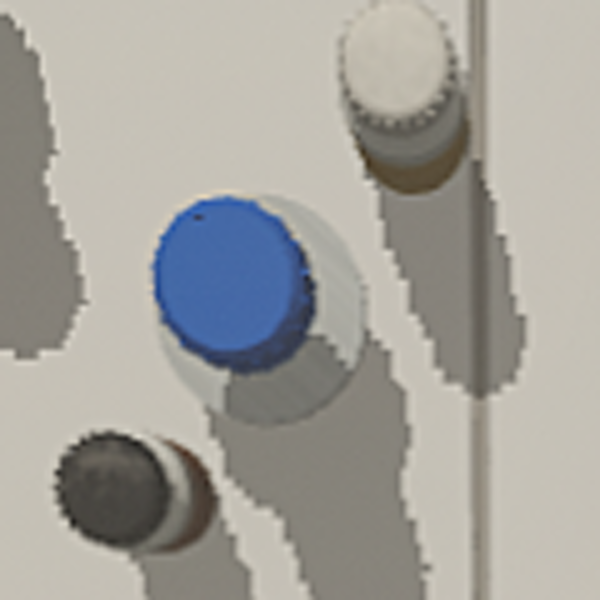

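Run:
```python
from h import *
P=np.load("p1.npy");p=(P[:3],P[3:])
for n,uv,z in[("red",(335.25,268),.121),("wide",(333.75,252),.08),("narrow",(292.2,299.2),.08),("blue",(266,55.4),.076),("vw",(299,12.4),.06),("vb",(242.6,98),.06),("gauge",(268,262),.108),("bottle",(165,218),.101),("purple",(160,80),.076)]:
    print(n,atz("wrist",uv,z,p).round(4))
print(arm.read_tool_pos(),arm.read_eef_rot())
```

```text
red [0.5799 0.1997 0.121 ]
wide [0.5805 0.1974 0.08  ]
narrow [0.5302 0.1334 0.08  ]
blue [0.5116 0.4086 0.076 ]
vw [0.5439 0.4499 0.06  ]
vb [0.4821 0.3692 0.06  ]
gauge [0.508  0.1999 0.108 ]
bottle [0.4003 0.2483 0.101 ]
purple [0.4039 0.3866 0.076 ]
[0.56135315 0.2872489  0.33972088] [ 7.08630236e-01  7.05579187e-01 -5.67279283e-04  9.36330851e-04]
```

```bash
cat >> h.py <<'E'
def go(p,v=.15,tol=.0007,n=3):
    p=np.array(p,float);cmd=p.copy();arm.line_to(cmd,v)
    for _ in range(n):
        e=p-arm.read_tool_pos()
        if np.linalg.norm(e)<tol: break
        cmd=cmd+e;arm.line_to(cmd,.05)
    return arm.read_tool_pos()
E
python3 - <<'E'
from h import *
yaw=np.deg2rad(-128.2);q=down(yaw);p=[.5555,.1655,.31]
print(arm.ik(p,q),arm.ik([.51,.4085,.116],down(np.deg2rad(-37))),arm.ik([.51,.4085,.116],down(np.deg2rad(143))))
arm.movep(p,q);arm.pause(.3)
P=np.r_[arm.read_tool_pos(),arm.read_eef_rot()];im=snapshot("wrist");np.save("p2.npy",P)
cv2.imwrite("pics/w2.png",im);cv2.imwrite("pics/w2c.png",cv2.resize(im[110:290,220:430],(700,600),interpolation=cv2.INTER_CUBIC))
print(P,q,arm.read_time(),arm.read_ft_force())
E
```

```text
[-0.67421886  0.54625082  0.55956376  1.63834715 -0.32337041  1.05073734
 -2.2553008 ] [-0.75871691  0.83072606  0.08772091  1.58725111 -0.09739143  0.72789281
 -1.2724401 ] [-0.39496263  0.89724743 -0.57066699  1.57385449  0.59655242  0.85042512
  1.29884292]
[ 5.55513352e-01  1.65625753e-01  3.09987162e-01  9.45012516e-01
 -3.27034159e-01 -4.24829528e-05 -5.01823639e-05] [ 0.94494891 -0.3272179   0.          0.        ] 3.1917 [-0.20803095 -0.36142575  0.35040704]
```

View pics/w2c.png

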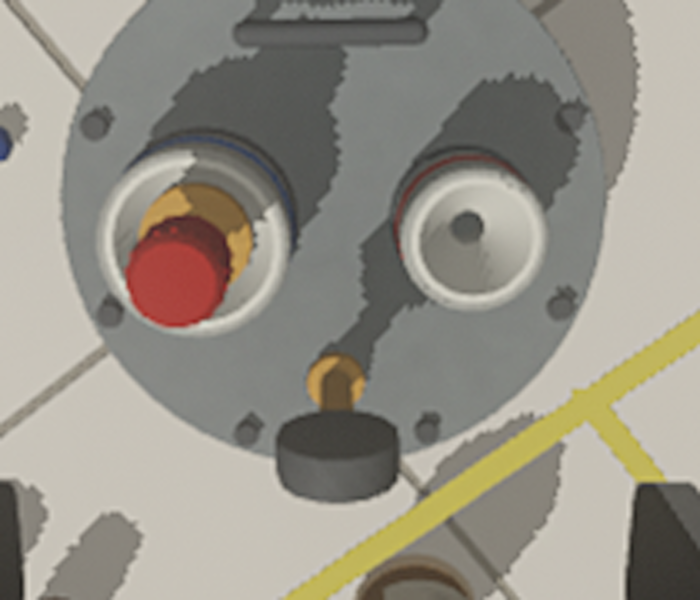

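The crop shows the wide mouth at (195,240), the narrow mouth at (472,237) and the red knob top at (177,277). The full image is clear of other objects near the grasp.

Run:
```python
from h import *
P=np.load("p2.npy");p=(P[:3],P[3:])
f=lambda u,v,z: atz("wrist",(220+u/3.3333,110+v/3.3333),z,p)
w=f(195,240,.08);n=f(472,237,.08);r=f(177,277,.121)
print(w,n,r,np.linalg.norm(w-n),np.degrees(np.arctan2(*(w-n)[1::-1])))
```

```text
[0.58004452 0.19505581 0.08      ] [0.52998397 0.12989405 0.08      ] [0.58007388 0.19479431 0.121     ] 0.08217123929497053 52.46671571292595
```

Run:
```python
from h import *
k=[.5802,.1951]
arm.line_to([*k,.22],.25);go([*k,.1621],.12)
f0=arm.read_ft_force();print(arm.read_tool_pos(),f0)
arm.move_gripper(0,30);print(arm.read_opening(),arm.read_finger_force(),arm.read_ft_force(),arm.read_time())
go([*k,.168],.05);print(arm.read_ft_force())
arm.line_to([*k,.22],.15);arm.pause(.2);print(arm.read_tool_pos(),arm.read_opening(),arm.read_ft_force(),arm.read_time())
cv2.imwrite("pics/s1.png",cv2.resize(snapshot("side")[175:275,215:345],(780,600),interpolation=cv2.INTER_CUBIC))
```

```text
[0.58006639 0.19489962 0.16154938] [ 0.22585375 -0.48836903  0.03662461]
0.29065950270594537 29.733026325702667 [0.45734723 0.66999933 0.08380026] 5.4417
[-0.40347006  0.21380421 -1.46084519]
[0.57944041 0.1950878  0.21860679] 0.2929306186608292 [ 0.65922646  0.54720393 -1.37734633] 6.425
```

View pics/s1.png

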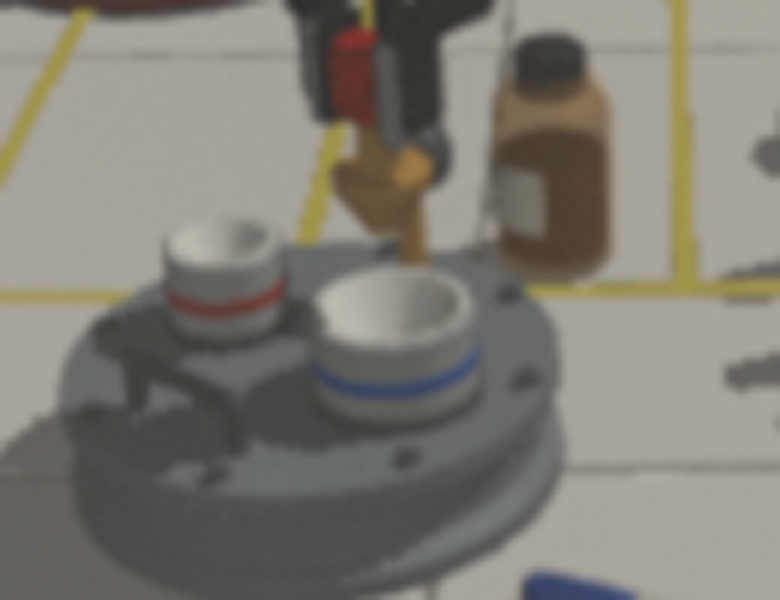

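The plug is held upright, and the wide seat is empty. Next I carry it to the narrow seat and lower it while watching the force.

```bash
cat >> h.py <<'E'
def lower(xy,z0,zmin,fz=2.5,step=.001,side=1.0):
    "step down; yield sideways to contact force; stop on vertical force"
    xy=np.array(xy,float);f0=np.array(arm.read_ft_force());z=z0
    while z>zmin:
        z-=step;arm.line_to([*xy,z],.03);arm.pause(.05)
        F=np.mean([arm.read_ft_force() for _ in range(3)],0)-f0
        print(round(z,4),arm.read_tool_pos().round(4),F.round(2))
        if F[2]>fz: break
        h=np.linalg.norm(F[:2])
        if F[2]>.6 and h>side: xy+=F[:2]/h*.0004
    return xy,z
E
python3 - <<'E'
from h import *
t=[.5293,.129]
arm.line_to([*t,.22],.15);go([*t,.182],.08);print(arm.read_time())
xy,z=lower(t,.180,.171)
print(xy,z,arm.read_opening(),arm.read_time())
E
```

```text
7.8083
0.179 [0.5294 0.129  0.1793] [ 1.22 -0.55  0.54]
0.178 [0.5293 0.129  0.1781] [ 0.89 -0.14  0.24]
0.177 [0.5293 0.129  0.177 ] [ 0.07 -0.45  1.87]
0.176 [0.5293 0.129  0.176 ] [ 1.09 -0.5   0.8 ]
0.175 [0.5297 0.1288 0.1749] [0.22 0.37 0.59]
0.174 [0.5296 0.1288 0.174 ] [ 0.39 -0.68  0.62]
0.173 [0.5295 0.1286 0.1729] [ 0.98 -0.64  0.54]
0.172 [0.5295 0.1284 0.1724] [-1.37 -1.54  5.56]
[0.52966366 0.12883342] 0.172 0.29208805899453705 10.2083
```

```bash
cat >> h.py <<'E'
def blob(cam,col):
    h=cv2.cvtColor(snapshot(cam),cv2.COLOR_BGR2HSV)
    m=(cv2.inRange(h,(0,150,60),(8,255,255))|cv2.inRange(h,(172,150,60),(180,255,255))) if col=="red" else cv2.inRange(h,(102,130,50),(122,255,255))
    n,l,s,c=cv2.connectedComponentsWithStats(m)
    i=1+np.argmax(s[1:,4]);return np.r_[c[i],s[i,4]]
def rock(col,u,start,goal=.0072,maxd=.02,depth=.141):
    p0=arm.read_tool_pos();b0=blob("wrist",col);s0=blob("side",col);k=depth/311.4;print("0",p0,b0,s0)
    d=start;go(p0+d*u,.05,.0005,1);sg=None
    while d<maxd:
        p=arm.read_tool_pos();b=blob("wrist",col);dt=(p-p0)@u;kn=dt-abs(b[0]-b0[0])*k
        print(f"{d:.4f} tool {dt:.4f} knob {kn:.4f}",b.round(1),arm.read_ft_force().round(1))
        if kn>goal: break
        d+=.001;arm.line_to(p0+d*u,.03);arm.pause(.1)
    print("tilted side",blob("side",col));arm.pause(.2)
    go(p0,.03);arm.pause(.4)
    print("back",arm.read_tool_pos(),blob("wrist",col),blob("side",col),arm.read_time())
E
python3 - <<'E'
from h import *
print(blob("side","red"))
arm.move_gripper(.45,30);arm.pause(.4)
print(arm.read_opening(),arm.read_tool_pos(),blob("side","red"),blob("wrist","red"),arm.read_ft_force(),arm.read_time())
cv2.imwrite("pics/w3.png",snapshot("wrist")[150:,150:490])
E
```

```text
[247.33333333 192.66666667   3.        ]
0.4473498705279214 [0.52967209 0.12885624 0.17195734] [247.5 193.4  10. ] [ 317.05209135  283.30587632 3897.        ] [ 0.85049637 -0.25426056  0.12846308] 11.0417
```

View pics/w3.png

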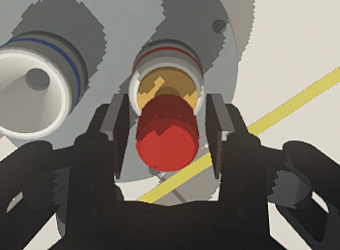

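The plug is released, upright in the narrow seat and centred between the pads. Next I rock it.

Run:
```python
from h import *
a=np.deg2rad(52.2);rock("red",np.array([np.cos(a),np.sin(a),0]),.004)
cv2.imwrite("pics/w4.png",snapshot("wrist"))
```

```text
0 [0.52967377 0.12883219 0.17200289] [ 317.020272    283.27636644 3897.        ] [247.27272727 193.45454545  11.        ]
0.0040 tool 0.0034 knob -0.0000 [ 324.6  283.4 3901. ] [-0.1  0.1 -0.5]
0.0050 tool 0.0050 knob -0.0002 [ 328.5  283.2 3920. ] [-0.   0.  -0.1]
0.0060 tool 0.0060 knob -0.0002 [ 330.6  283.2 3903. ] [-0.1  0.  -0.9]
0.0070 tool 0.0068 knob 0.0005 [ 331.   283.4 3903. ] [-0.5 -0.3  0.5]
0.0080 tool 0.0076 knob 0.0015 [ 330.7  283.7 3929. ] [-1.4 -1.9  1.2]
0.0090 tool 0.0091 knob 0.0034 [ 329.4  284.4 3970. ] [-1.3 -1.8  2. ]
0.0100 tool 0.0102 knob 0.0052 [ 328.2  284.7 3986. ] [-0.8 -0.3  1.2]
0.0110 tool 0.0111 knob 0.0065 [ 327.2  284.9 3996. ] [ 0.  -1.6  0.7]
0.0120 tool 0.0121 knob 0.0079 [ 326.4  285.  4026. ] [-0.2  0.3 -0. ]
tilted side [251.11111111 193.85185185  27.        ]
back [0.5296981  0.12891324 0.17197719] [ 316.8311054   283.23059126 3890.        ] [247.8 193.4  10. ] 16.2417
```

The contact came at about 6.3 mm, so the push was only 5.8 mm (roughly 8°). I'll rock it once more, slightly further.

Run:
```python
from h import *
a=np.deg2rad(52.2);rock("red",np.array([np.cos(a),np.sin(a),0]),.0115,goal=.0094,maxd=.0138)
p=arm.read_tool_pos();print(arm.read_opening())
arm.line_to([*p[:2],.26],.15)
# look at the large plug on the way
arm.move_gripper(1.0)
yaw=np.deg2rad(-37);arm.movep([.51,.405,.26],down(yaw));arm.pause(.5)
P=np.r_[arm.read_tool_pos(),arm.read_eef_rot()];im=snapshot("wrist");np.save("p3.npy",P);print(P,arm.read_time(),blob("side","red"))
cv2.imwrite("pics/w5.png",im)
```

```text
0 [0.52968673 0.12886378 0.17199475] [ 316.6803489   283.21959979 3898.        ] [247.5 193.5  12. ]
0.0115 tool 0.0107 knob 0.0061 [ 326.9  284.9 3986. ] [ 0.6 -0.8 -0.5]
0.0125 tool 0.0123 knob 0.0080 [ 326.2  285.1 4030. ] [-0.3 -0.9  1.2]
0.0135 tool 0.0136 knob 0.0098 [ 325.1  285.  4057. ] [-0.5 -1.1 -0.1]
tilted side [252.07407407 194.03703704  27.        ]
back [0.52971471 0.12894207 0.17196758] [ 316.93788501  283.17505133 3896.        ] [247.66666667 193.33333333   9.        ] 19.225
0.448490484197245
[5.10068425e-01 4.04841319e-01 2.60020900e-01 8.95015238e-01
 4.46035563e-01 5.47905306e-06 1.46051103e-05] 22.1083 [250.05 193.9   20.  ]
```

View pics/w5.png

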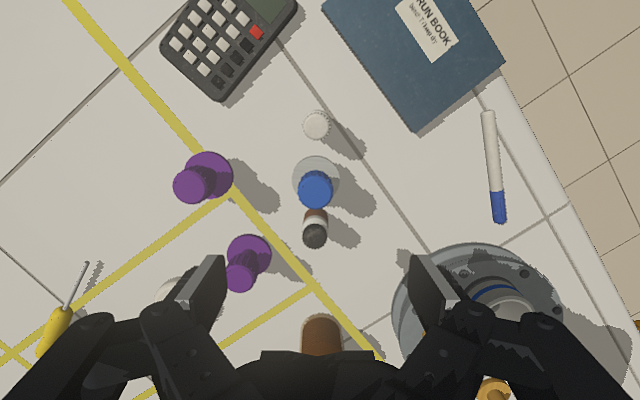

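The blue knob's top is at (315,192), the vials are at (316,125) and (315,237), and the purple look-alikes are at (190,185) and (240,278). The closing line runs across the line of the vials and is clear.

Run:
```python
from h import *
P=np.load("p3.npy");p=(P[:3],P[3:])
im=cv2.imread("pics/w5.png");h=cv2.cvtColor(im,cv2.COLOR_BGR2HSV)
m=cv2.inRange(h,(102,130,50),(122,255,255))[150:230,280:350];ys,xs=np.nonzero(m);print(xs.min()+280,xs.max()+280,ys.min()+150,ys.max()+150)
for n,uv,z in[("blue",(315.3,191.5),.076),("vw",(316,125),.06),("vb",(315,238),.06),("purp",(240,278),.076),("purp2",(190,186),.076)]:print(n,atz("wrist",uv,z,p).round(4))
```

```text
298 331 171 208
blue [0.5115 0.4097 0.076 ]
vw [0.5444 0.4523 0.06  ]
vb [0.4811 0.3702 0.06  ]
purp [0.4059 0.3855 0.076 ]
purp2 [0.4302 0.4771 0.076 ]
```

Run:
```python
from h import *
k=[.5115,.4095]
arm.line_to([*k,.17],.2);print(go([*k,.116],.1),arm.read_ft_force())
arm.move_gripper(0,30);zg=arm.read_tool_pos();print("grasp",zg,arm.read_opening(),arm.read_finger_force(),arm.read_ft_force())
arm.line_to([*k,.14],.08);arm.line_to([*k,.265],.2);arm.pause(.2)
print(arm.read_opening(),arm.read_ft_force(),arm.read_time(),blob("wrist","blue"))
t=[.5804,.1951]
arm.line_to([*t,.265],.15);arm.pause(.2);go([*t,.19],.1);print(arm.read_time(),arm.read_tool_pos())
xy,z=lower(t,zg[2]+.0577+.008,zg[2]+.0565)
print(xy,z,arm.read_opening(),arm.read_time())
```

```text
[0.5112897  0.40941446 0.11609357] [-0.16180135 -0.92808742 -0.67243184]
grasp [0.51119795 0.40927386 0.11557378] 0.3446674932976697 29.692588448524475 [ 0.42741544 -0.53232786  0.8544324 ]
0.33981889294010326 [ 0.46628407 -0.14366431 -2.8642309 ] 25.6833 [ 315.62864596  288.381788   4217.        ]
28.7333 [0.58001496 0.19502187 0.18990822]
0.1803 [0.5804 0.1951 0.1801] [0.34 1.53 0.03]
0.1793 [0.5804 0.1951 0.1793] [-0.02  0.13 -0.11]
0.1783 [0.5804 0.1951 0.1783] [-0.05  0.5   0.49]
0.1773 [0.5804 0.1951 0.1772] [0.61 0.01 0.16]
0.1763 [0.5804 0.1951 0.1762] [ 0.38 -0.32 -0.39]
0.1753 [0.5804 0.1955 0.1753] [0.12 1.12 0.09]
0.1743 [0.5804 0.1959 0.1745] [0.59 2.62 2.34]
0.1733 [0.5805 0.1965 0.1736] [-0.8   4.52  2.97]
[0.58048776 0.19549025] 0.17327378403072802 0.3369869087579159 31.3333
```

Run:
```python
from h import *
for p in ([.5804,.1966,.1738],[.5804,.1970,.1732],[.5804,.1970,.1728]):
    arm.line_to(p,.03);arm.pause(.1);F=np.mean([arm.read_ft_force() for _ in range(4)],0);print(arm.read_tool_pos(),F.round(1))
    if F[2]>1.5: break
arm.move_gripper(.5,30);arm.pause(.4)
print(arm.read_opening(),arm.read_tool_pos(),blob("wrist","blue"),arm.read_ft_force(),arm.read_time())
im=snapshot("wrist")
h=cv2.cvtColor(im,cv2.COLOR_BGR2HSV);cv2.imwrite("pics/w6.png",im)
```

```text
[0.58047012 0.19655223 0.17375919] [0.9 4.3 1.2]
[0.58052005 0.19691675 0.17329862] [-0.5  2.9  0.7]
[0.58056018 0.19703844 0.17316345] [-0.6  3.5  4.5]
0.49751168920718575 [0.58039514 0.19695056 0.17277858] [ 316.66740443  284.54466801 4970.        ] [ 0.95858539 -0.4218586  -0.31220645] 33.1167
```

Run:
```python
from h import *
a=np.deg2rad(-37);rock("blue",np.array([np.cos(a),np.sin(a),0]),.005,goal=.0097,maxd=.0145)
```

```text
0 [0.58040076 0.19701052 0.17282315] [ 316.72098169  284.5399316  4971.        ] [ 11.79569892 132.70814132 651.        ]
0.0050 tool 0.0040 knob -0.0002 [ 307.4  285.4 4932. ] [0.1 0.7 0.8]
0.0060 tool 0.0060 knob -0.0003 [ 302.8  284.9 4895. ] [0.3 0.2 0.1]
0.0070 tool 0.0067 knob 0.0001 [ 302.1  285.1 4896. ] [-0.5  0.3  0.6]
0.0080 tool 0.0071 knob 0.0004 [ 301.9  285.1 4886. ] [-4.   2.6  2.4]
0.0090 tool 0.0076 knob 0.0009 [ 302.1  285.1 4882. ] [-5.6  3.2  4.5]
0.0100 tool 0.0078 knob 0.0012 [ 302.   285.1 4870. ] [-5.2  3.5  5.4]
0.0110 tool 0.0081 knob 0.0014 [ 302.   285.1 4880. ] [-7.1  4.   7.2]
0.0120 tool 0.0083 knob 0.0017 [ 302.   285.1 4860. ] [-8.3  5.   7.2]
0.0130 tool 0.0086 knob 0.0019 [ 301.9  285.1 4857. ] [-8.6  4.9  8.8]
0.0140 tool 0.0089 knob 0.0022 [ 302.   284.9 4870. ] [-9.3  5.8 10.2]
tilted side [ 11.79844961 132.81705426 645.        ]
back [0.58024024 0.19719853 0.17288325] [ 317.56485778  284.4234416  4957.        ] [ 11.84722222 132.80092593 648.        ] 39.6667
```

The flat pad holds the knob low and its friction jams the tilt. I'll push higher on the knob and follow its upward arc.

Run:
```python
from h import *
a=np.deg2rad(-37);u=np.array([np.cos(a),np.sin(a),0]);Z=np.array([0,0,1])
p0=np.array([.5804,.197,.188]);go(p0,.08);b0=blob("wrist","blue");f0=np.array(arm.read_ft_force());print(b0)
arm.line_to(p0+.006*u,.04);arm.pause(.1)
for s in np.arange(.001,.0076,.0013):
    arm.line_to(p0+(.0063+s)*u+.75*s*Z,.03);arm.pause(.08)
    F=np.mean([arm.read_ft_force() for _ in range(3)],0)-f0;b=blob("wrist","blue");p=arm.read_tool_pos()
    dt=(p-p0)@u;print(round(s,4),round(dt,4),round(p[2],4),"knob",round(dt-abs(b[0]-b0[0])*.155/311.4,4),b.round(1),F.round(1))
    if np.linalg.norm(F[:2])>5: break
cv2.imwrite("pics/tilt.png",snapshot("wrist"));print(arm.read_time())
```

```text
[ 316.27953368  267.63756477 3860.        ]
0.001 0.0071 0.1887 knob 0.0007 [ 303.3  267.2 3789. ] [ 0.5  0.  -0.6]
0.0023 0.0084 0.1898 knob 0.002 [ 303.3  266.6 3733. ] [-0.4 -0.1 -1. ]
0.0036 0.0098 0.1908 knob 0.0035 [ 303.6  265.8 3760. ] [-0.9 -0.  -0.2]
0.0049 0.0112 0.1918 knob 0.005 [ 303.8  265.2 3753. ] [-1.2 -0.   0.6]
0.0062 0.0126 0.1927 knob 0.0066 [ 304.2  264.8 3692. ] [-1.1  0.8  0.5]
0.0075 0.014 0.1937 knob 0.0081 [ 304.4  263.9 3712. ] [-0.1 -0.3 -0.1]
43.3
```

Run:
```python
from h import *
a=np.deg2rad(-37);u=np.array([np.cos(a),np.sin(a),0]);Z=np.array([0,0,1]);p0=np.array([.5804,.197,.188])
s=.0087;arm.line_to(p0+(.0063+s)*u+.75*s*Z,.03);arm.pause(.15)
b=blob("wrist","blue");p=arm.read_tool_pos();dt=(p-p0)@u;print(dt,"knob",dt-abs(b[0]-316.3)*.155/311.4,b)
arm.line_to(p0+.0063*u,.03);arm.line_to(p0,.04);go(p0,.05);arm.pause(.3)
print(arm.read_tool_pos(),blob("wrist","blue"))
go([.5804,.197,.1728],.06);arm.pause(.1);print(arm.read_tool_pos(),blob("wrist","blue"),arm.read_time())
```

```text
0.015181633487204643 knob 0.009413894039465265 [ 304.71242539  263.34644601 3686.        ]
[0.58041153 0.19696509 0.18796877] [ 316.74948454  267.50592784 3880.        ]
[0.58014862 0.19691516 0.1724654 ] [ 317.39083233  284.62685967 4974.        ] 46.2167
```

Both plugs are rocked and back home. I'll retreat and check the final state numerically from above.

Run:
```python
from h import *
arm.line_to([.5802,.197,.26],.15)
p=[.5555,.1655,.33];arm.movep(p,down(np.deg2rad(-128.2)));arm.pause(.3)
P=(arm.read_tool_pos(),arm.read_eef_rot());im=snapshot("wrist");cv2.imwrite("pics/end.png",im)
h=cv2.cvtColor(im,cv2.COLOR_BGR2HSV)
c=camera_info("wrist");K=np.array([[c["fx"],0,c["cx"]],[0,c["fy"],c["cy"]],[0,0,1]])
T=np.eye(4);T[:3,:3]=Ro.from_quat(P[1]).as_matrix();T[:3,3]=P[0];M=np.linalg.inv(T@c["T_tool_cam"])
def sil(xy,z0,z1,r):
    th=np.linspace(0,6.28,60);X=np.array([[xy[0]+r*np.cos(t),xy[1]+r*np.sin(t),z] for t in th for z in(z0,z1)])
    q=cv2.projectPoints(X,cv2.Rodrigues(M[:3,:3])[0],M[:3,3],K,c["dist_coeffs"])[0][:,0]
    return q.min(0).round(1),q.max(0).round(1)
for n,m,a in(("red",cv2.inRange(h,(0,150,50),(8,255,255))|cv2.inRange(h,(172,150,50),(180,255,255)),((.5297,.1289),.1061,.1321,.013)),("blue",cv2.inRange(h,(102,130,50),(122,255,255)),((.5804,.196),.1061,.1337,.015))):
    N,l,s,ce=cv2.connectedComponentsWithStats(m)
    for i in range(1,N):
        if s[i,4]>150: print(n,s[i],"span",s[i][:2],s[i][:2]+s[i][2:4]-1)
    print(" expected home upright",sil(*a))
print(blob("side","red"),arm.read_time())
a=snapshot("side");b=cv2.imread("pics/side0.png");d=cv2.absdiff(a,b).max(2)
for n,(x0,x1,y0,y1) in dict(bottle=(297,318,182,220),vb=(352,365,214,236),vw=(391,406,224,250)).items(): print(n,d[y0:y1,x0:x1].mean())
```

```text
red [351 174  30  29 617] span [351 174] [380 202]
 expected home upright (array([349.9, 169.1]), array([382.1, 203.2]))
blue [257 178  34  30 762] span [257 178] [290 207]
 expected home upright (array([255.8, 168.7]), array([292. , 207.6]))
[250.         193.90909091  22.        ] 48.55
bottle 2.010025062656642
vb 1.4755244755244756
vw 1.8564102564102565
```

```bash
python3 -c "
from h import *
print(ticket.finish_job())"
```

```text
the job is handed in; nothing more can be done
None
```

Job handed in at about 48.6 s: both plugs are released in their own seats after being rocked by about ten degrees, the final camera check fits both upright and fully home, and the vials and bottle have not moved.

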